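# Set the burner angle lever of a flame spectrometer to 30 degrees

## Robot

A 6-joint arm with a two-finger parallel gripper is mounted at the origin on the work surface. World frame = base frame: x ahead of the robot, y to its left, z up, the work surface at z = 0. Lengths are in m, angles in rad, forces in N, time in s.
With the tool pointing down it reaches from about 0.4 to 0.825 m from the base axis. Payload 7 kg.
Tool frame: the origin (TCP) lies at the very end of the fingers, on their centre line; the grasp point (between the pads) lies 19 mm behind it; z points along the fingers, y is the direction in which the jaws open and shut (so a half turn about z gives the same grasp; the last joint's range is limited). The gripper opens to 88 mm and grips with 3 to 60 N. Pads are 19 mm wide; open, the fingers measure 130 mm over their backs; the gripper's body (78 mm by 193 mm) begins 47 mm behind the grasp point.
Start: joints at [1.543, 0.359, 0.012, 0, -1.224, -0.288], TCP at [0.21, 0.642, 0.204] pointing down, gripper open.
Joint ranges: [-3.07, 3.07], [-1.43, 2.12], [-1.02, 1.25], [-3.03, 1.67], [-3.05, -0], [-3.03, 3.03]. Speed limits (rad/s): [2.39, 2.39, 3.01, 3.14, 3.14, 3.14].

## Interface

Orientations are given as [roll, pitch, yaw] about the fixed x, y, z axes, in that order (R = Rz(yaw) Ry(pitch) Rx(roll)).
In Python, from station import arm, eyes, job, outline_of gives the robot as it stands.
- The arm moves only by the tool apply_moves, never from a script. Its argument "moves" is a list of rows, each a list of 5 numbers: the opening, from -1 (shut) to 1 (fully open), then the shift along the tool's x, y, z in m, then the turn about the tool's z in rad. A call has 1 to 12 rows; each row shifts and turns the commanded pose from where the row before left it, along the tool's axes as they then stand; what a row does not reach is not made up. A row lasts 1/12 s, in which the tool goes at most 41.7 mm and 7.16 degrees, less where a joint would pass 70% of its speed; a pose out of reach is approached as far as the arm can. A call with a gripper value outside its range is refused whole. The fingers move at their own pace and stop on an object; "newtons" is the grip in N (left out, the last holds). Time passes only in rows, so rows that do not move let the fingers close. It gives the time, the measured TCP pose, the force and the opening at its end, in the units of the state.
- arm.get_state(): the state, without advancing time (a new reading comes with each control period).
- eyes.grab_frame(name): name is "side" or "top" or "wrist"; returns a dict with "color" (480x640x3 uint8, red, green, blue), "z_map" (480x640 float32, m along the optical axis (not along the pixel's ray), 0 where there is no reading), "camera_matrix" (3x3 intrinsics, pixels), "extrinsics" (4x4, takes a point from camera to world coordinates). Camera axes: x right, y up, looking along -z (the intrinsics and any distortion apply to the point x, -y, -z); pixel columns grow to the right and rows downward; lengths in m; the calibration is good to about 2 mm. A picture is of the moment at which its call begins.
- job.job_done(): hands the job in, once; it reports no verdict.
Trained networks look in a picture, given as the dict that the camera call returned (one of the last four; its "shot" number tells which), for a name from the list of things; names that differ only in an ending like _2 or _b are one class to them, and where a whole thing is asked for, a point or a joint stands for the part that bears it (a point fixed in the world has none). Each returns a list of dicts, best first, with "score" (0 to 1); they miss things now and then, are a little off and sometimes report something else, mostly with a low value. They report only what shows in the picture. A call takes as long as a camera call.
- outline_of(label, picture): "region" (480x640 bool, what is visible of it) and "extent" ([left, top, right, bottom] in pixels, round what is visible of it).
The state is a dict: "t": time; "q": joint angles; "qd": joint speeds; "joint_efforts": joint torques, N m; "eef_pos": TCP position; "ee_rot": TCP orientation; "force": force on the tool from outside, world axes, zero at the start; "moment": the same for the moment, N m; "width": finger opening in m.
Only numpy, scipy, OpenCV 4.12 (cv2) and the standard library are available. Lean on these libraries where they do the work, as an engineer would, in place of code of your own. Each camera call takes 0.05 s, during which the arm holds its last target.

## Task

The burner of this flame spectrometer has been left turned too far across the light beam: with the fingertips, gently push the upright red knob of its lever round until the lever's red pointer line stands on the 30-degree mark of the white angle scale, and leave it there. Do not pinch the knob, do not touch the hot metal burner head, and leave the bottle, jar and beaker on the deck as they are.

Things in the scene. Friction and masses are not known exactly. Their poses are not given: they have to be found in the camera images.
- spectrometer: white bench-top flame spectrometer, fixed. Origin on the burner's vertical axis at bench level (z = 0); x points from its front to its rear, y to the left seen from its front, z up. Nothing fixed to it is above 110 mm but the lever, collar, burner head, housings and the rear plate (115 mm tall, at x = 155 mm)
- burner_axis (a point): point on the vertical axis of lever and burner at the top face of the angle scale, 106 mm above the bench. The scale is a fixed white disc, 100 mm radius, 6 mm thick, with radial marks every 5, 10 and (longest) 30 degrees from 0 to 90 on its front. Seen from the front, the blue 0 mark is at front left, the 90 mark at front right; 45 points straight to the front (-x)
- mark_0 (a point): outer end of the 0 mark (long, blue), on the scale's top face, 98.5 mm from the axis
- mark_30 (a point): outer end of the 30 mark (long, black; the first long mark after the blue one), 98.5 mm from the axis: the mark to set
- mark_60 (a point): outer end of the 60 mark (long, black), 98.5 mm from the axis
- mark_90 (a point): outer end of the 90 mark (long, black), 98.5 mm from the axis
- burner_lever (a joint): angle of lever and burner in rad: 0 at the 0 mark, 1.571 at the 90 mark (stops at both), growing counter-clockwise from above; 30 degrees = 0.524. At value q the lever points from the axis at 2.356 + q counter-clockwise from the spectrometer's x. Friction of 0.25 N m (2 N at the knob) keeps it where it is left. Starts between 0.85 and 1.45
- knob_top (a point): centre of the knob's top: an upright red cylinder of 16 mm diameter, 122 to 178 mm above the bench, 118 mm from the axis at the end of the steel lever. The lever is a bar 6 mm wide, top 122 mm up, with a red pointer line along its top, over the scale; it starts from a metal collar (36 mm radius, top 130 mm up)
- burner_head: hot titanium burner head on the collar, turning with the lever: 34 mm wide, 116 mm long, from 130 to 185 mm above the bench, centred on the axis, with a dark slot along its top. The origin is on the axis at bench level; its y is along the slot, at 45 degrees to the lever; not to be touched
- standard_bottle: white plastic bottle with blue cap, 44 mm diameter, 100 mm tall, standing on the deck; origin at the centre of its base; stays put
- beaker: open glass beaker, 54 mm diameter, 65 mm tall, standing on the deck; origin at the centre of its base; stays put
- sample_jar: amber jar with black lid, 40 mm diameter, 55 mm tall, standing on the deck; origin at the centre of its base; stays put
- deck_front (a point): middle of the deck's front edge. The flat deck, top 40 mm above the bench, runs from here 380 mm to the rear and 500 mm to either side. A grey spray chamber of 29 mm greatest radius, axis 68 mm up, stands on it below the scale and runs forward from the burner axis to 67 mm short of here
- left_housing (a point): inner front corner of the top of the left housing, which is 240 mm deep (to the rear), 285 mm wide (to the left) and 320 mm above the bench. Left and right housings flank the burner compartment, which is 430 mm wide and open at the front and above
- right_housing (a point): inner front corner of the top of the right housing, a mirror image of the left one, with a control panel on its front

How it is judged:
By the outcome, as a careful person would: the job done as asked, in the order asked, and still so for the second after the job is handed in, with the robot touching nothing.
It also fails if it takes over 54 s, if anything falls off the work surface, if the arm or the gripper's body presses on something with over 40 N, if the wrist force passes 120 N, or if a joint passes its speed limit or range.

## Working session

There is one attempt and no reset: what is moved stays moved. The work goes in short steps, Python scripts to look and compute and a tool call to move; the robot and the scene stay as the last step left them, time stands still between calls to the robot, and variables do not carry over. Pictures are saved under pics/ and viewed, and the job is handed in when it is done.

Besides the shell and the picture viewer there is one more tool, called after "Request:" as name([rows], argument=value, ...), one row to a line, values as JSON. apply_moves: Moves the arm, as the interface text tells. Its arguments: {"type":"object","properties":{"moves":{"type":"array","items":{"type":"array","items":{"type":"number"}}},"newtons":{"type":"number"}},"required":["moves"]}

```bash
mkdir -p pics; ls
python3 - <<'E'
from station import arm, eyes, job, outline_of
import cv2, numpy as np
s=arm.get_state(); print({k:np.round(v,3).tolist() for k,v in s.items()})
for n in ["side","top","wrist"]:
    f=eyes.grab_frame(n)
    cv2.imwrite(f"pics/{n}0.png",f["color"][:,:,::-1])
    np.savez(f"{n}0.npz",**{k:v for k,v in f.items()})
    print(n,np.round(f["extrinsics"],3).tolist(),np.round(f["camera_matrix"],1).tolist(),[k for k in f])
E
```

```text
pics
{'t': 0.0, 'q': [1.543, 0.359, 0.011, -0.0, -1.224, -0.288], 'qd': [-0.0, -0.001, -0.0, 0.0, -0.0, -0.0], 'joint_efforts': [-0.0, -58.273, 29.305, 6.997, 0.007, -0.0], 'eef_pos': [0.21, 0.641, 0.203], 'ee_rot': [3.14, -0.0, -0.316], 'force': [0.565, 0.1, 0.522], 'moment': [-0.005, -0.008, -0.04], 'width': 0.088}
side [[0.66, 0.485, -0.573, 0.03], [-0.751, 0.444, -0.489, -0.426], [0.017, 0.754, 0.657, 0.79], [0.0, 0.0, 0.0, 1.0]] [[513.6, 0.0, 316.3], [0.0, 513.6, 240.0], [0.0, 0.0, 1.0]] ['color', 'z_map', 'camera_matrix', 'extrinsics', 'shot']
top [[0.093, 0.975, -0.202, 0.348], [-0.996, 0.092, -0.016, 0.023], [0.003, 0.203, 0.979, 1.122], [0.0, 0.0, 0.0, 1.0]] [[567.5, 0.0, 318.1], [0.0, 567.5, 239.5], [0.0, 0.0, 1.0]] ['color', 'z_map', 'camera_matrix', 'extrinsics', 'shot']
wrist [[-0.31, 0.919, 0.245, 0.275], [-0.951, -0.3, -0.08, 0.62], [-0.0, -0.258, 0.966, 0.383], [0.0, 0.0, 0.0, 1.0]] [[382.0, 0.0, 315.8], [0.0, 382.0, 238.1], [0.0, 0.0, 1.0]] ['color', 'z_map', 'camera_matrix', 'extrinsics', 'shot']
```

View pics/side0.png

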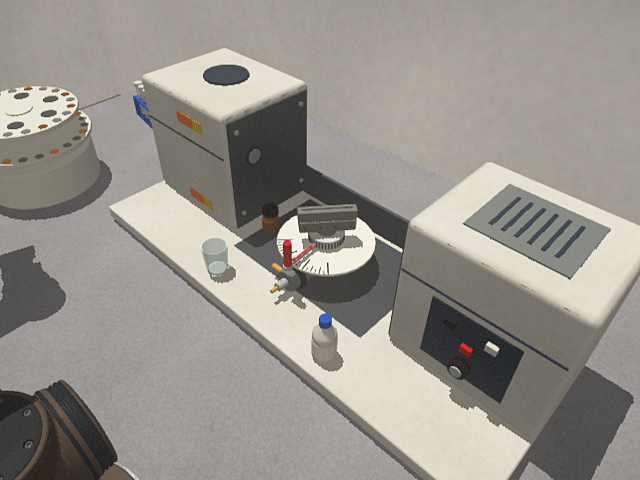

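View pics/top0.png

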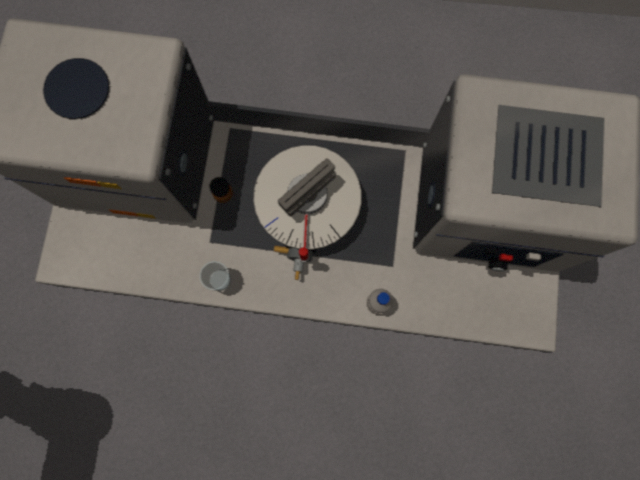

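View pics/wrist0.png

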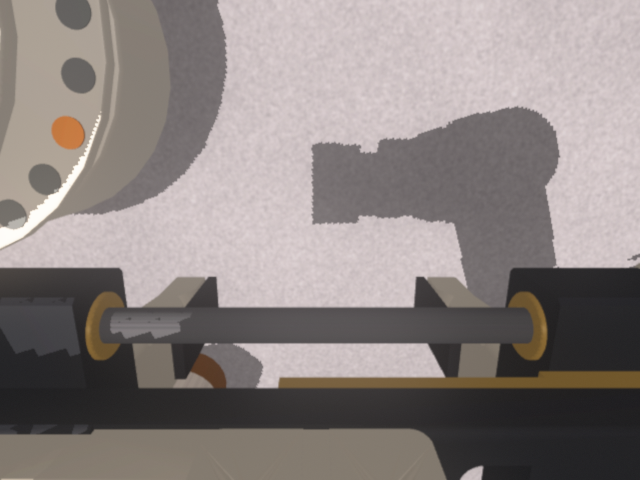

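The knob sits at about (303,253) in the top view and (288,252) in the side view. The blue 0 mark is at about (272,222) in the top view. Next I'll measure the axis, heading and knob.

```bash
cat > h.py <<'E'
import numpy as np, cv2
def cloud(f):
    K=f["camera_matrix"];T=f["extrinsics"];z=f["z_map"]
    v,u=np.mgrid[0:480,0:640]
    x=(u-K[0,2])/K[0,0]*z; y=(v-K[1,2])/K[1,1]*z
    P=np.stack([x,-y,-z],-1)@T[:3,:3].T+T[:3,3]
    P[z==0]=np.nan
    return P
def ray_at(f,uv,h):
    K=f["camera_matrix"];T=f["extrinsics"]
    uv=np.atleast_2d(uv).astype(float)
    d=np.stack([(uv[:,0]-K[0,2])/K[0,0],-(uv[:,1]-K[1,2])/K[1,1],-np.ones(len(uv))],-1)@T[:3,:3].T
    c=T[:3,3]; s=(h-c[2])/d[:,2]
    return c+s[:,None]*d
def project(f,P):
    K=f["camera_matrix"];T=f["extrinsics"]
    p=(np.atleast_2d(P)-T[:3,3])@T[:3,:3]
    return np.stack([K[0,0]*p[:,0]/-p[:,2]+K[0,2],K[1,1]*-p[:,1]/-p[:,2]+K[1,2]],-1)
E
python3 - <<'E'
from station import arm, eyes, job, outline_of
from h import *
for n in ["top","side"]:
    f=eyes.grab_frame(n); P=cloud(f); c=f["color"].astype(int)
    for lab in ["knob_top","burner_lever","burner_head","spectrometer","standard_bottle","beaker","sample_jar","burner_axis","mark_30"]:
        r=outline_of(lab,f)
        for q in r[:2]:
            m=q["region"]; print(n,lab,round(q["score"],2),q["extent"],m.sum(),np.round(np.nanmedian(P[m],0),3), np.round(np.nanmin(P[m],0),3),np.round(np.nanmax(P[m],0),3))
    m=(abs(P[...,2]-.106)<.006)&(c.min(-1)>110)
    print(n,"disc",m.sum(),np.nanmedian(P[m],0))
    deck=(abs(P[...,2]-.04)<.006)
    print("deck z",np.nanmedian(P[deck][:,2]))
    cv2.imwrite(f"pics/{n}_mask.png",(m*255).astype(np.uint8)|(deck*100).astype(np.uint8))
    crop=f["color"][120:290,190:400] if n=="top" else f["color"][190:310,230:400]
    cv2.imwrite(f"pics/{n}_crop.png",cv2.resize(crop,None,fx=3.5,fy=3.5,interpolation=cv2.INTER_CUBIC)[:,:,::-1])
E
```

```text
top knob_top 0.72 [3.1, 21.2, 640.0, 352.6] 140372 [0.614 0.051 0.141] [ 0.4   -0.611 -0.007] [1.009 0.771 0.329]
top knob_top 0.69 [279.0, 161.0, 336.1, 261.2] 2152 [0.626 0.062 0.166] [0.514 0.019 0.09 ] [0.694 0.112 0.189]
top burner_lever 0.96 [279.1, 159.9, 336.2, 260.9] 2205 [0.626 0.062 0.166] [0.513 0.017 0.09 ] [0.714 0.121 0.189]
top spectrometer 0.88 [0.0, 20.2, 640.0, 350.9] 140085 [0.614 0.051 0.143] [ 0.4   -0.609 -0.002] [1.007 0.768 0.329]
top standard_bottle 0.62 [369.4, 290.5, 393.2, 314.7] 497 [ 0.455 -0.079  0.11 ] [ 0.437 -0.102  0.047] [ 0.479 -0.062  0.143]
top beaker 0.87 [198.9, 258.3, 230.4, 291.8] 746 [0.479 0.227 0.067] [0.45  0.194 0.036] [0.511 0.261 0.108]
top beaker 0.72 [279.0, 156.1, 334.8, 260.9] 2111 [0.626 0.062 0.167] [0.514 0.019 0.102] [0.715 0.12  0.189]
top sample_jar 0.89 [211.0, 177.7, 229.7, 199.6] 428 [0.641 0.232 0.092] [0.627 0.216 0.045] [0.664 0.253 0.099]
top sample_jar 0.6 [280.1, 157.2, 332.7, 261.7] 2132 [0.626 0.062 0.167] [0.513 0.019 0.041] [0.709 0.115 0.189]
top burner_axis 0.74 [1.9, 19.9, 640.0, 355.0] 140447 [0.614 0.051 0
[... 1138 characters left out ...]
6 0.217 0.041] [0.711 0.281 0.102]
side sample_jar 0.57 [261.3, 200.7, 278.5, 230.6] 467 [0.639 0.229 0.076] [0.626 0.217 0.041] [0.694 0.284 0.102]
side sample_jar 0.52 [106.3, 52.1, 640.0, 479.9] 115032 [ 0.563 -0.164  0.141] [ 0.403 -0.442 -0.253] [1.508 1.775 0.332]
side burner_axis 0.77 [108.3, 48.1, 640.0, 479.3] 115386 [ 0.563 -0.164  0.14 ] [ 0.403 -0.443 -0.253] [1.507 1.775 0.332]
side mark_30 0.64 [260.4, 201.9, 277.7, 232.2] 441 [0.639 0.229 0.079] [0.626 0.217 0.043] [0.711 0.277 0.102]
side mark_30 0.62 [107.2, 50.0, 640.0, 480.0] 114934 [ 0.563 -0.164  0.142] [ 0.403 -0.442 -0.297] [1.505 1.871 0.332]
side disc 5733 [0.62311242 0.05969152 0.10783835]
deck z 0.04248038269697446
```

View pics/top_crop.png

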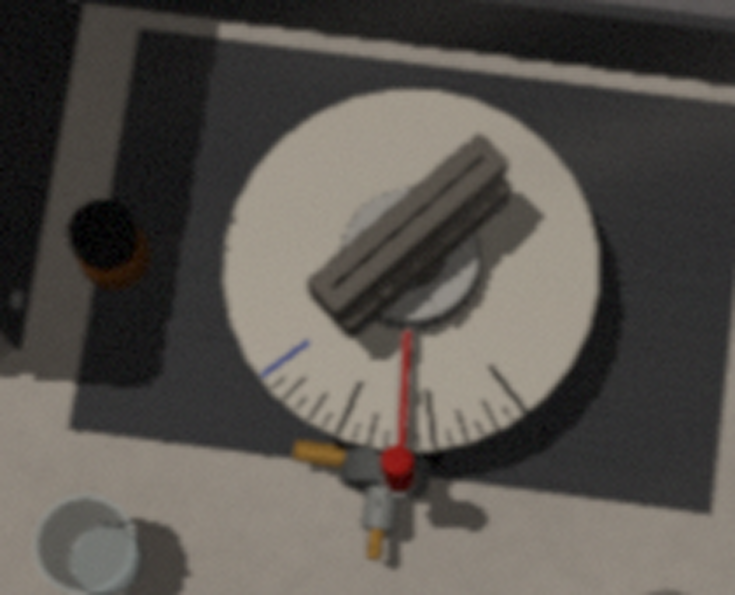

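View pics/side_crop.png

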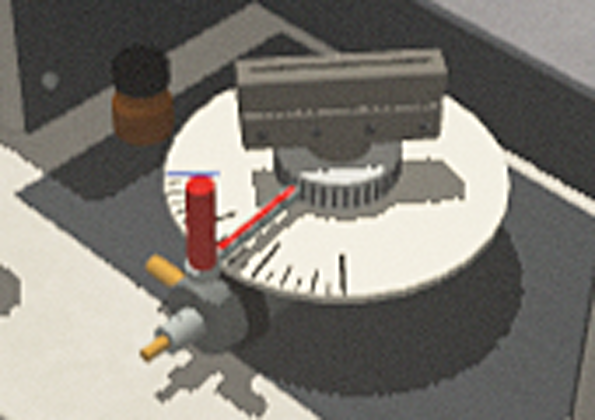

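View pics/top_mask.png

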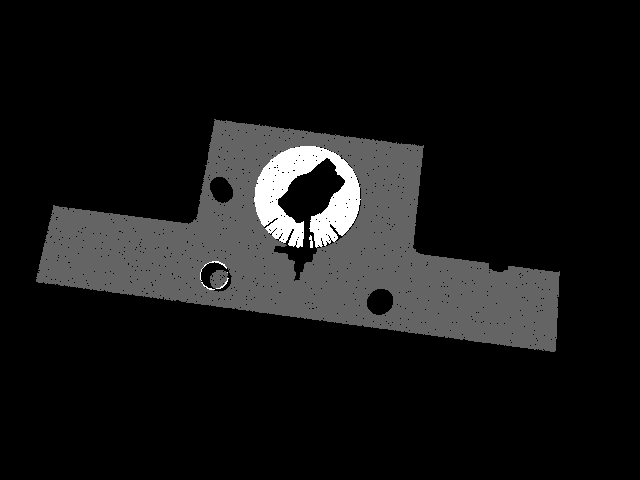

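The top crop shows the 0 (blue), 30, 60 and 90 long marks, with the pointer at about 50. Next I'll fit the disc and heading.

```bash
cat > fit.py <<'E'
from h import *
from scipy.optimize import least_squares
def disc(f,c0=None):
    P=cloud(f); c=f["color"].astype(int)
    m=((abs(P[...,2]-.106)<.009)&(np.hypot(P[...,0]-.635,P[...,1]-.06)<.13)&(c.min(-1)>70)).astype(np.uint8)
    cnt=max(cv2.findContours(m,cv2.RETR_EXTERNAL,cv2.CHAIN_APPROX_NONE)[0],key=cv2.contourArea)[:,0,:]
    return m,cnt
E
python3 - <<'E'
from fit import *
from station import eyes
import math
res={}
for n in ["top","side"]:
    f=dict(np.load(f"{n}0.npz")); m,cnt=disc(f)
    W=ray_at(f,cnt,.106)[:,:2]
    r=least_squares(lambda p:np.hypot(W[:,0]-p[0],W[:,1]-p[1])-p[2],[.635,.06,.1],loss="soft_l1",f_scale=.001)
    r2=least_squares(lambda p:np.hypot(W[:,0]-p[0],W[:,1]-p[1])-.1,r.x[:2],loss="soft_l1",f_scale=.001)
    print(n,np.round(r.x,4),np.round(r2.x,4)); ax=r2.x; res[n]=ax
    c=f["color"].astype(int)
    red=(c[...,0]>2*c[...,1])&(c[...,0]>2*c[...,2])&(c[...,0]>80); red[:195]=0;red[270:]=0;red[:,:270]=0;red[:,340:]=0
    P=cloud(f)
    top=red&(P[...,2]>.172)
    print(" knob top px",top.sum(), np.round(np.nanmean(P[top],0),4), ray_at(f,np.argwhere(top)[:,::-1].mean(0),.178)[0].round(4))
    # pointer line
    lin=red&(P[...,2]<.13)
    L=ray_at(f,np.argwhere(lin)[:,::-1],.122)[:,:2]
    rr=np.hypot(*(L-ax).T); L=L[(rr>.045)&(rr<.1)]
    vx,vy,x0,y0=cv2.fitLine(L.astype(np.float32),cv2.DIST_HUBER,0,1e-4,1e-4).ravel()
    d=L.mean(0)-ax
    print(" lever dir from line",np.degrees(math.atan2(-abs(vx)*np.sign(vx)*np.sign(vx),-vy*np.sign(vx))) , "via mean",np.degrees(math.atan2(d[1],d[0])), "offset",np.cross([vx,vy],ax-[x0,y0]))
    # deck front edge
    if n=="top":
        dk=((abs(P[...,2]-.04)<.008)).astype(np.uint8)
        pts=[]
        for u in range(60,540,3):
            v=np.where(dk[:,u])[0]
            if len(v): pts.append([u,v.max()+.5])
        W2=ray_at(f,pts,.04)[:,:2].astype(np.float32)
        vx,vy,x0,y0=cv2.fitLine(W2,cv2.DIST_HUBER,0,1e-4,1e-4).ravel()
        yaw=math.atan2(-vx*np.sign(vy),vy*np.sign(vy)); print(" yaw from deck front",np.degrees(yaw),"res",np.std((W2-[x0,y0])@[-vy,vx]), "axis to front",(ax-[x0,y0])@[np.cos(yaw),np.sin(yaw)])
    for q in [0,30,60,90]: 
        a=2.356+math.radians(q)+yaw
        pe=[ax[0]+.0985*np.cos(a),ax[1]+.0985*np.sin(a),.106]; print("  mark",q,np.round(pe,4),project(f,pe).round(1))
    img=cv2.resize(f["color"],None,fx=4,fy=4,interpolation=cv2.INTER_CUBIC)[:,:,::-1].copy()
    for q in [0,30,60,90]:
        a=2.356+math.radians(q)+yaw
        e=[project(f,[ax[0]+R*np.cos(a),ax[1]+R*np.sin(a),.106])[0] for R in (.05,.0985)]
        p=[tuple(int(round(4*k+1.5)) for k in x) for x in e]
        cv2.line(img,p[0],p[1],(0,255,0),1)
    b=(210,130,150,120) if n=="top" else (260,195,130,100)
    cv2.imwrite(f"pics/{n}_fit.png",img[4*b[1]:4*(b[1]+b[3]),4*b[0]:4*(b[0]+b[2])])
E
```

```text
top [0.6423 0.0705 0.0933] [0.6395 0.0674]
 knob top px 62 [0.5211 0.0611 0.1772] [0.521  0.0611 0.178 ]
 lever dir from line -95.59355869489258 via mean -177.09316213275605 offset -0.003436279362050759
 yaw from deck front -2.3029459067990845 res 0.0005755092 axis to front 0.2204568606984887
  mark 0 [0.5727 0.1398 0.106 ] [[264.2 226.8]]
  mark 30 [0.5455 0.0967 0.106 ] [[286.  243.4]]
  mark 60 [0.5434 0.0458 0.106 ] [[313.7 247.1]]
  mark 90 [0.5671 0.0007 0.106 ] [[339.5 236.7]]
side [0.6334 0.0294 0.0698] [0.6398 0.0702]
 knob top px 56 [0.519  0.0612 0.1783] [0.5193 0.0614 0.178 ]
 lever dir from line -92.13975269413855 via mean -177.8402462891169 offset 2.5672462316295944e-05
  mark 0 [0.573  0.1426 0.106 ] [[276.7 239.9]]
  mark 30 [0.5458 0.0995 0.106 ] [[282.6 256.5]]
  mark 60 [0.5437 0.0486 0.106 ] [[301.1 269.3]]
  mark 90 [0.5674 0.0034 0.106 ] [[327.3 274.1]]<stdin>:22: DeprecationWarning: Arrays of 2-dimensional vectors are deprecated. Use arrays of 3-dimensional vectors instead. (deprecated in NumPy 2.0)
```

```bash
cat > fit2.py <<'E'
from h import *
import math
from scipy.optimize import least_squares
def edges(f,dark):
    P=cloud(f); r=np.hypot(P[...,0]-.638,P[...,1]-.066)
    m=((P[...,2]>.097)&(r<.125)&(P[...,2]<.2)).astype(np.uint8)
    m=cv2.morphologyEx(m,cv2.MORPH_OPEN,np.ones((3,3),np.uint8))
    cnt=max(cv2.findContours(m,cv2.RETR_EXTERNAL,cv2.CHAIN_APPROX_NONE)[0],key=cv2.contourArea)[:,0,:]
    return m,cnt
def yaw_of(f):
    P=cloud(f); dk=abs(P[...,2]-.04)<.008; pts=[]
    for u in range(60,540,3):
        v=np.where(dk[:,u])[0]
        if len(v): pts.append([u,v.max()+.5])
    W2=ray_at(f,pts,.04)[:,:2].astype(np.float32)
    vx,vy,x0,y0=cv2.fitLine(W2,cv2.DIST_HUBER,0,1e-4,1e-4).ravel()
    return math.atan2(-vx*np.sign(vy),abs(vy)),(x0,y0)
E
python3 - <<'E'
from fit2 import *
yaw,_=yaw_of(dict(np.load("top0.npz")))
for n in ["top","side"]:
    f=dict(np.load(f"{n}0.npz")); m,cnt=edges(f,0)
    W=ray_at(f,cnt,.106)[:,:2]
    r=least_squares(lambda p:np.hypot(W[:,0]-p[0],W[:,1]-p[1])-p[2],[.638,.066,.1],loss="cauchy",f_scale=.0007)
    ax=r.x[:2]; print(n,r.x.round(4),np.median(abs(r.fun)))
    img=cv2.resize(f["color"],None,fx=5,fy=5,interpolation=cv2.INTER_CUBIC)[:,:,::-1].copy()
    P5=lambda x:tuple(int(round(5*k+2)) for k in x)
    for q in [0,30,60,90]:
        a=2.356+math.radians(q)+yaw
        e=[P5(project(f,[ax[0]+R*np.cos(a),ax[1]+R*np.sin(a),.106])[0]) for R in (.045,.0985)]
        cv2.line(img,*e,(0,255,0),1)
    cir=np.array([P5(project(f,[ax[0]+.1*np.cos(a),ax[1]+.1*np.sin(a),.106])[0]) for a in np.linspace(0,6.283,90)])
    cv2.polylines(img,[cir],True,(255,255,0),1)
    for p in cnt: cv2.circle(img,P5(p),1,(255,0,255),-1)
    b=(235,135,150,120) if n=="top" else (255,195,130,100)
    cv2.imwrite(f"pics/{n}_fit2.png",img[5*b[1]:5*(b[1]+b[3]),5*b[0]:5*(b[0]+b[2])])
E
```

```text
top [0.6385 0.0666 0.0986] 0.000503681185431544
side [0.6403 0.0694 0.1002] 0.0013670936053903973
```

View pics/top_fit2.png

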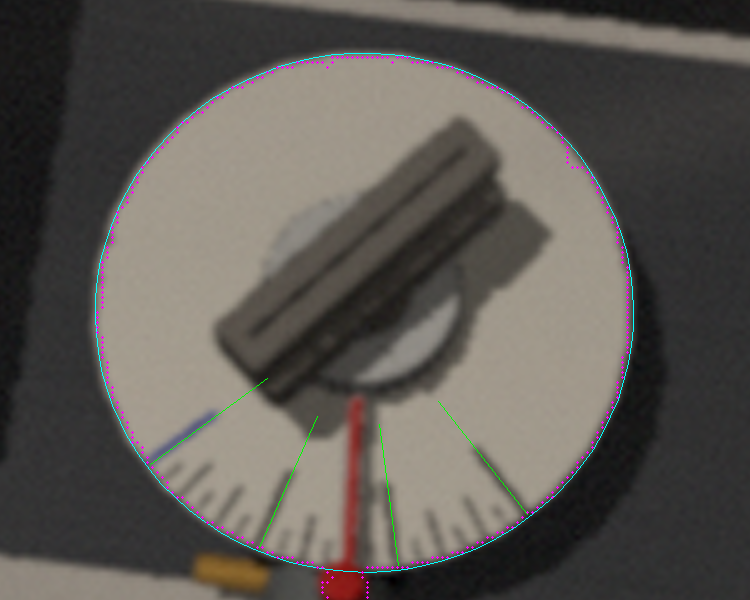

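View pics/side_fit2.png

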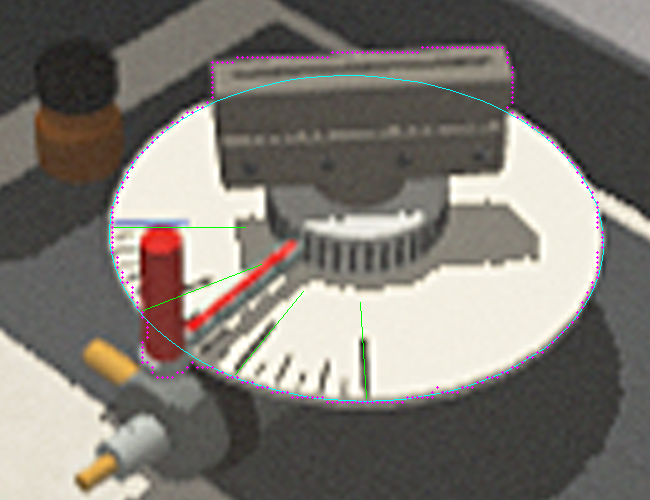

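The fit overlays all four marks to within about 0.5°, and the pointer reads about 50°. So the lever needs to go back about 20°, which is a 41 mm knob push toward +y. Before moving I'll check clearances, housing positions and the neighbouring machine.

Run:
```python
from h import *
for n in ["top","side"]:
    f=dict(np.load(f"{n}0.npz")); P=cloud(f); m=(P[...,2]>.3)&(P[...,1]>.2)&(P[...,2]<.34)&(P[...,1]<.7)
    Q=P[m]; print(n,"left housing x",np.percentile(Q[:,0],[.5,99.5]),"y",np.percentile(Q[:,1],[.5,99.5]))
    m=(P[...,2]>.05)&(P[...,1]>.7); Q=P[m]
    if len(Q): print("far left",np.percentile(Q,[1,50,99],axis=0).round(2).tolist())
f=dict(np.load("side0.npz"));P=cloud(f);Q=P[90:210,0:100].reshape(-1,3);Q=Q[Q[:,2]>.05];print("carousel",np.nanpercentile(Q,[1,50,99],axis=0).round(2).tolist())
y=-.126;R=np.array([[np.cos(y),np.sin(y)],[np.sin(y),-np.cos(y)]])
for w in [(.40,.40),(.45,.2),(.514,.0135)]: print(w,R@(np.array(w)-[.21,.641]))
```

```text
top left housing x [0.58143525 0.81952543] y [0.27663731 0.55038295]
side left housing x [0.58001189 1.50500984] y [0.20917181 0.55701834]
far left [[0.31, 0.71, 0.05], [0.49, 0.8, 0.14], [1.51, 1.54, 0.23]]
carousel [[0.3, 0.71, 0.05], [0.42, 0.77, 0.14], [0.55, 0.96, 0.2]]
(0.4, 0.4) [0.21877949 0.21521277]
(0.45, 0.2) [0.29351649 0.40734392]
(0.514, 0.0135) [0.380446   0.58432276]
```

Request:
apply_moves([
  [-1,0,0,-0.03,-0.095],
  [-1,0,0,-0.03,-0.095],
  [-1,0,0,-0.03,0],
  [-1,0,0,-0.03,0],
], newtons=20)

```text
t: 1.48
eef_pos: [0.2097, 0.6414, 0.3251]
ee_rot: [3.142, -0.0, -0.125]
force: [-0.4, 0.3, 0.5]
width: 0.0662
```

Request:
apply_moves([
  [-1,0.02,0.02,0,0],
  [-1,0.02,0.02,0,0],
  [-1,0.02,0.02,0,0],
  [-1,0.02,0.02,0,0],
  [-1,0.02,0.02,0,0],
  [-1,0.02,0.025,0,0],
  [-1,0.02,0.025,0,0],
  [-1,0.02,0.025,0,0],
  [-1,0.015,0.03,0,0],
  [-1,0.015,0.03,0,0],
  [-1,0.015,0.03,0,0],
  [-1,0.015,0.03,0,0],
])

```text
t: 2.48
eef_pos: [0.3911, 0.3197, 0.3239]
ee_rot: [-3.141, -0.0, -0.126]
force: [-0.7, -0.3, -0.7]
width: 0.0003
```

Request:
apply_moves([
  [-1,0.016,0.029,0,0],
  [-1,0.016,0.029,0,0],
  [-1,0.016,0.029,0,0],
  [-1,0.016,0.029,0,0],
  [-1,0.016,0.029,0,0],
  [-1,0.016,0.029,0,0],
  [-1,0.016,0.029,0,0],
  [-1,0.016,0.029,0,0],
  [-1,0.016,0.029,0,0],
  [-1,0.016,0.029,0,0],
  [-1,0,0,0,0],
  [-1,0,0,0,0],
])

```text
t: 3.48
eef_pos: [0.5135, 0.012, 0.3234]
ee_rot: [3.141, 0.0, -0.129]
force: [-0.1, 0.4, 0.5]
width: 0.0003
```

Run:
```python
from station import eyes,arm
import cv2,numpy as np
for n in ["side","wrist"]:
    f=eyes.grab_frame(n); cv2.imwrite(f"pics/{n}1.png",f["color"][:,:,::-1]); np.savez(f"{n}1.npz",**f)
s=arm.get_state(); print(s["t"],s["eef_pos"],s["q"],s["ee_rot"])
```

```text
3.5833 [0.51307548 0.01360304 0.32365924] [ 4.09348186e-01  3.10698717e-02 -1.32462820e-01 -1.75042639e-04
 -1.40725958e+00  1.03504715e+00] [-3.14144208e+00  8.46797492e-05 -1.26429487e-01]
```

View pics/side1.png

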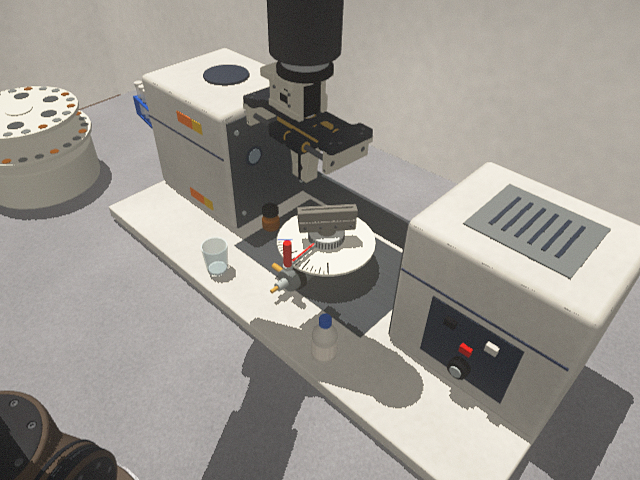

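View pics/wrist1.png

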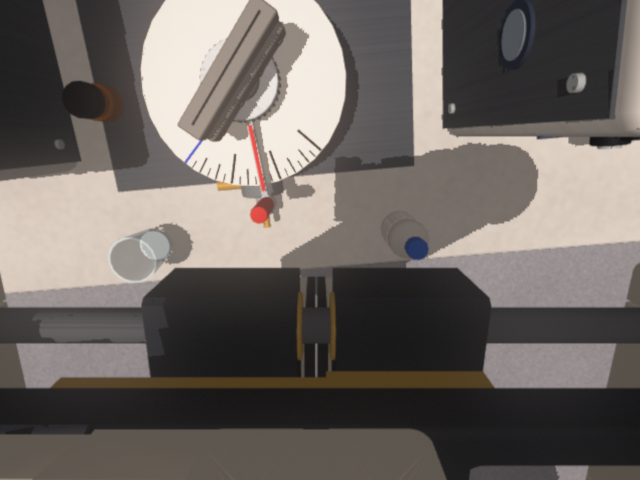

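The side view shows the closed fingers above and to the right of the knob. The wrist view shows the knob at (261,210) and the scale unobstructed. I'll check the gripper shape near the tips from the side depth map.

Run:
```python
from h import *
f=dict(np.load("side1.npz"));P=cloud(f)
tcp=np.array([.5133,.0135,.3235]);y=-.1265
R=np.array([[np.cos(y),np.sin(y),0],[np.sin(y),-np.cos(y),0],[0,0,-1]])
L=(P-tcp)@R.T; L=L.reshape(-1,3)
L=L[(abs(L[:,0])<.12)&(abs(L[:,1])<.13)&(L[:,2]<.02)&(L[:,2]>-.16)]
for z in np.arange(-.15,.01,.01):
    s=L[(L[:,2]>=z)&(L[:,2]<z+.01)]
    if len(s): print(round(z,3),len(s),"x",np.percentile(s[:,0],[2,98]).round(3),"y",np.percentile(s[:,1],[2,98]).round(3))
# wrist fit
w=dict(np.load("wrist1.npz")); Q=cloud(w); c=w["color"].astype(int)
red=(c[...,0]>2*c[...,1])&(c[...,0]>2*c[...,2])&(c[...,0]>80)
t=red&(Q[...,2]>.172); print("knob wrist",t.sum(),np.nanmean(Q[t],0).round(4), ray_at(w,np.argwhere(t)[:,::-1].mean(0),.178).round(4))
```

```text
-0.15 460 x [-0.025  0.024] y [-0.046  0.018]
-0.14 1868 x [-0.039  0.033] y [-0.091  0.097]
-0.13 841 x [-0.04   0.031] y [-0.086  0.098]
-0.12 985 x [-0.039  0.03 ] y [-0.082  0.096]
-0.11 882 x [-0.04   0.033] y [-0.082  0.09 ]
-0.1 458 x [-0.039  0.035] y [-0.083  0.09 ]
-0.09 12 x [-0.012  0.002] y [0.019 0.035]
-0.08 58 x [-0.012 -0.001] y [0.009 0.024]
-0.07 146 x [-0.012  0.008] y [-0.017  0.022]
-0.06 139 x [-0.012  0.01 ] y [-0.015  0.02 ]
-0.05 141 x [-0.012  0.01 ] y [-0.016  0.018]
-0.04 136 x [-0.012  0.011] y [-0.014  0.018]
-0.03 32 x [-0.011  0.009] y [-0.013  0.017]
knob wrist 219 [0.5228 0.0626 0.1772] [[0.5229 0.0624 0.178 ]]
```

Run:
```python
from h import *
f=dict(np.load("side1.npz"))
print(project(f,[[.5133,.0135,.3235],[.5133,.0135,.3485]]))
cv2.imwrite("pics/tip.png",cv2.resize(f["color"][120:210,240:380],None,fx=5,fy=5)[:,:,::-1])
P=cloud(f)
for v in range(160,200,4): print(v,[np.round(P[v,u,2],3) for u in (296,300,304,308)],[np.round(P[v,u,1],3) for u in (296,300,304,308)])
```

```text
[[304.15606969 189.9767877 ]
 [304.18117092 176.5651343 ]]
160 [np.float64(0.38), np.float64(0.383), np.float64(0.39), np.float64(0.392)] [np.float64(0.02), np.float64(0.013), np.float64(0.001), np.float64(-0.005)]
164 [np.float64(0.371), np.float64(0.375), np.float64(0.38), np.float64(0.385)] [np.float64(0.022), np.float64(0.014), np.float64(0.004), np.float64(-0.005)]
168 [np.float64(0.365), np.float64(0.369), np.float64(0.374), np.float64(0.376)] [np.float64(0.021), np.float64(0.013), np.float64(0.003), np.float64(-0.003)]
172 [np.float64(0.358), np.float64(0.361), np.float64(0.367), np.float64(0.369)] [np.float64(0.021), np.float64(0.014), np.float64(0.003), np.float64(-0.003)]
176 [np.float64(0.101), np.float64(0.354), np.float64(0.362), np.float64(0.361)] [np.float64(0.276), np.float64(0.014), np.float64(0.001), np.float64(-0.002)]
180 [np.float64(0.089), np.float64(0.083), np.float64(0.353), np.float64(0.353)] [np.float64(0.277), np.float64(0.275), np.float64(0.003), np.float64(-0.001)]
184 [np.float64(0.075), np.float64(0.068), np.float64(0.063), np.float64(0.07)] [np.float64(0.279), np.float64(0.279), np.float64(0.276), np.float64(0.262)]
188 [np.float64(0.065), np.float64(0.056), np.float64(0.055), np.float64(0.059)] [np.float64(0.278), np.float64(0.278), np.float64(0.273), np.float64(0.261)]
192 [np.float64(0.054), np.float64(0.044), np.float64(0.046), np.float64(0.047)] [np.float64(0.276), np.float64(0.278), np.float64(0.27), np.float64(0.261)]
196 [np.float64(0.044), np.float64(0.045), np.float64(0.042), np.float64(0.043)] [np.float64(0.275), np.float64(0.266), np.float64(0.262), np.float64(0.254)]
```

View pics/tip.png

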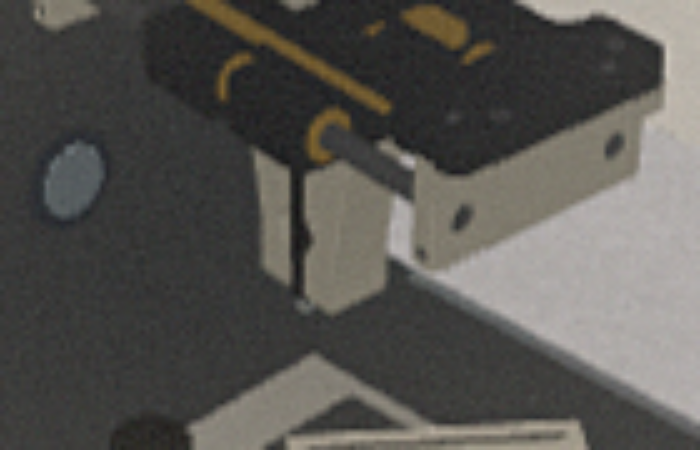

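The depth map puts the closed fingers' ends about 20–25 mm higher than the reported TCP. I'll therefore go to a reported z of 0.135. That engages the knob on either reading and stays above the lever and scale. After descending I'll look again.

Request:
apply_moves([
  [-1,0,0,0.03,0],
  [-1,0,0,0.03,0],
  [-1,0,0,0.03,0],
  [-1,0,0,0.03,0],
  [-1,0,0,0.03,0],
  [-1,0,0,0.02,0],
  [-1,0,0,0.01,0],
  [-1,0,0,0.008,0],
  [-1,0,0,0,0],
  [-1,0,0,0,0],
])

```text
t: 4.42
eef_pos: [0.5139, 0.0142, 0.1366]
ee_rot: [-3.141, -0.001, -0.125]
force: [0.4, 0.4, -0.6]
width: 0.0004
```

Run:
```python
from station import eyes,arm
from h import *
f=eyes.grab_frame("side"); np.savez("side2.npz",**f)
cv2.imwrite("pics/side2.png",cv2.resize(f["color"][130:300,200:410],None,fx=3.5,fy=3.5)[:,:,::-1])
w=eyes.grab_frame("wrist"); cv2.imwrite("pics/wrist2.png",w["color"][:,:,::-1]); np.savez("wrist2.npz",**w)
s=arm.get_state(); print(s["t"],s["eef_pos"],s["ee_rot"],s["force"])
P=cloud(f);tcp=s["eef_pos"];y=s["ee_rot"][2]
R=np.array([[np.cos(y),np.sin(y),0],[np.sin(y),-np.cos(y),0],[0,0,-1]])
L=(P-tcp)@R.T; L=L.reshape(-1,3); L=L[(abs(L[:,0])<.02)&(abs(L[:,1])<.03)]
for z in np.arange(-.09,.02,.01):
    q=L[(L[:,2]>=z)&(L[:,2]<z+.01)]
    if len(q): print(round(z,3),len(q),"x",np.percentile(q[:,0],[2,98]).round(3),"y",np.percentile(q[:,1],[2,98]).round(3))
```

```text
4.5167 [0.51421303 0.01403475 0.13708955] [-3.14062073e+00 -2.21836972e-03 -1.25322358e-01] [0.17442599 0.10595875 0.72920343]
-0.08 8 x [-0.012  0.004] y [0.014 0.021]
-0.07 28 x [-0.013  0.006] y [0.009 0.02 ]
-0.06 55 x [-0.012  0.003] y [-0.015  0.018]
-0.05 86 x [-0.012  0.008] y [-0.017  0.016]
-0.04 88 x [-0.013  0.009] y [-0.016  0.016]
-0.03 22 x [-0.011  0.009] y [-0.016  0.014]
```

View pics/side2.png

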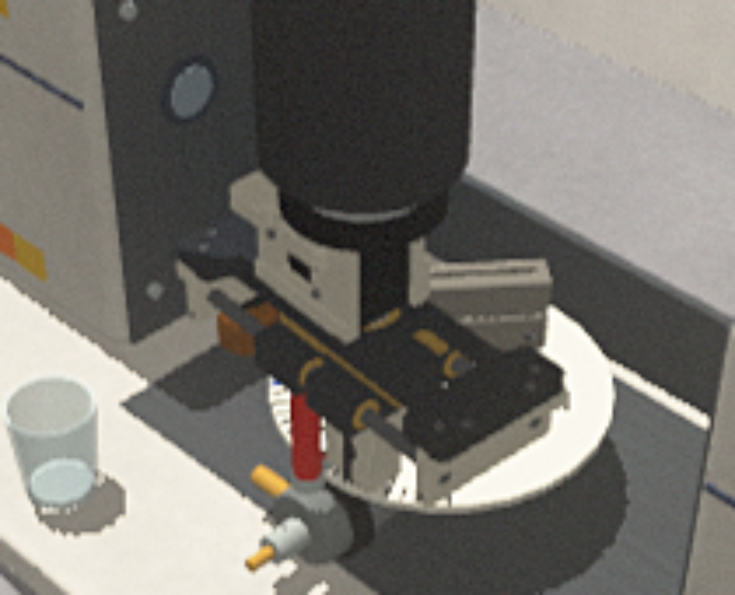

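View pics/wrist2.png

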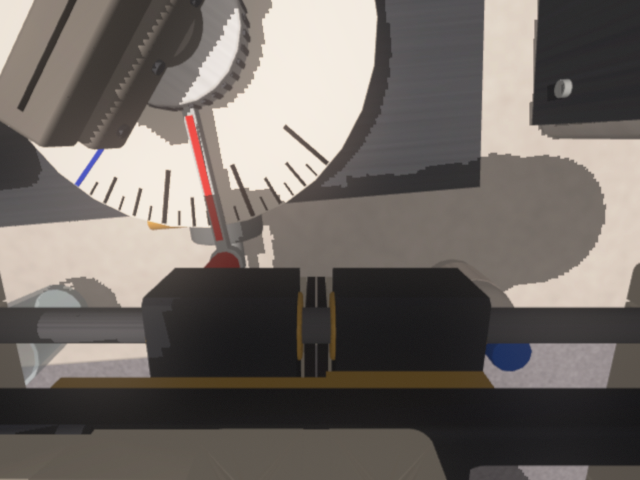

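The fingers are beside the knob with tips around knob mid-height and the body clear above. The wrist view shows the pointer and the 30 mark at (167,190) while pushing. Starting a gentle push.

Request:
apply_moves([
  [-1,0,-0.005,0,0],
  [-1,0,-0.005,0,0],
  [-1,0,-0.004,0,0],
  [-1,0,-0.003,0,0],
  [-1,0,-0.003,0,0],
  [-1,0,-0.003,0,0],
  [-1,0,-0.003,0,0],
  [-1,0,-0.003,0,0],
  [-1,0,-0.003,0,0],
  [-1,0,0,0,0],
])

```text
t: 5.35
eef_pos: [0.5168, 0.0454, 0.1354]
ee_rot: [3.141, 0.001, -0.126]
force: [-0.8, -1.1, 0.0]
width: 0.0009
```

```bash
cat > look.py <<'E'
import sys
from station import eyes,arm
from h import *
k=sys.argv[1]
w=eyes.grab_frame("wrist"); cv2.imwrite(f"pics/wrist{k}.png",w["color"][:,:,::-1]); np.savez(f"wrist{k}.npz",**w)
s=arm.get_state(); print(s["t"],s["eef_pos"].round(4),s["ee_rot"].round(3),s["force"].round(2),s["moment"].round(3),s["width"])
E
python3 look.py 3
```

```text
5.4 [0.517  0.0454 0.1355] [ 3.141  0.    -0.126] [-0.99 -1.03 -1.36] [-0.485  0.37   0.01 ] 0.00029807301454256587
```

View pics/wrist3.png

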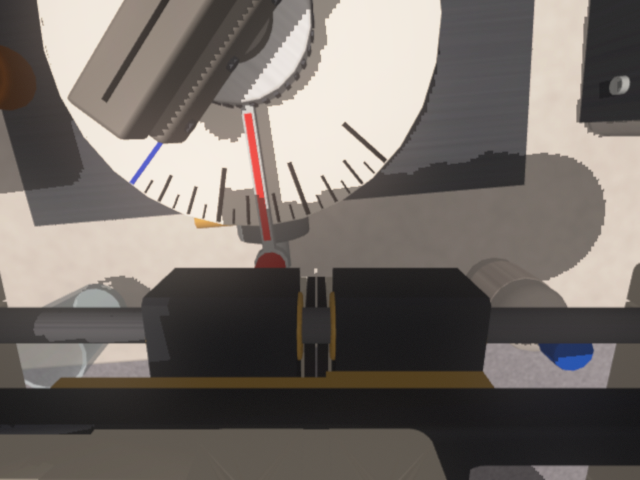

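```bash
cat > ang.py <<'E'
from h import *
import math
from scipy.optimize import least_squares
YAW=math.radians(-2.3)
def polar(f,ax,z,rs,degs):
    """sample image on polar grid in plane z (scale degrees)"""
    D,Rr=np.meshgrid(degs,rs); A=np.radians(D)+2.356+YAW
    W=np.stack([ax[0]+Rr*np.cos(A),ax[1]+Rr*np.sin(A),np.full_like(A,z)],-1).reshape(-1,3)
    uv=project(f,W).astype(np.float32).reshape(D.shape+(2,))
    return cv2.remap(f["color"],uv[...,0],uv[...,1],cv2.INTER_LINEAR,borderValue=0).astype(float)
def red_dir(f,ax):
    c=f["color"].astype(int); P=cloud(f)
    red=(c[...,0]>1.8*c[...,1])&(c[...,0]>1.8*c[...,2])&(c[...,0]>70)
    red&=(abs(P[...,2]-.122)<.008)
    W=ray_at(f,np.argwhere(red)[:,::-1],.122)[:,:2]; r=np.hypot(*(W-ax).T); W=W[(r>.04)&(r<.105)]
    vx,vy,x0,y0=cv2.fitLine(W.astype(np.float32),cv2.DIST_HUBER,0,1e-5,1e-5).ravel()
    if vx>0: vx,vy=-vx,-vy
    q=lambda a:(math.degrees(a-YAW)-135+180)%360-180
    d=W.mean(0)-ax
    return len(W), q(math.atan2(vy,vx)), q(math.atan2(d[1],d[0])), vx*(ax[1]-y0)-vy*(ax[0]-x0)
def marks(f,ax):
    degs=np.arange(-8,98,.1); g=polar(f,ax,.106,np.linspace(.092,.0965,8),degs).min(-1).mean(0)
    dark=(np.median(g)-g).clip(0); out={}
    for m in range(0,95,5):
        k=abs(degs-m)<2.2; w=dark[k]-np.median(dark[k]); w=w.clip(0)*(w>.4*w.max())
        out[m]=((degs[k]*w).sum()/w.sum() if w.max()>25 else np.nan)
    return out
E
cat > rep.py <<'E'
import sys
from ang import *
f=dict(np.load(sys.argv[1]+".npz"))
for ax in ([.6385,.0666],[.6403,.0694],[.6395,.068]):
    ax=np.array(ax); m=marks(f,ax)
    print(ax,"red n,line,mean,off",np.round(red_dir(f,ax),4),{k:round(float(v-k),2) for k,v in m.items() if v==v})
E
for n in top0 wrist1 wrist2 wrist3; do echo $n; python3 rep.py $n; done
```

```text
top0
[0.6385 0.0666] red n,line,mean,off [5.70000e+01 5.00326e+01 4.96121e+01 3.00000e-04] {55: -1.46}
[0.6403 0.0694] red n,line,mean,off [ 5.70000e+01  5.00326e+01  5.18004e+01 -2.40000e-03] {50: 1.38}
[0.6395 0.068 ] red n,line,mean,off [ 5.70000e+01  5.00326e+01  5.07166e+01 -1.00000e-03] {}
wrist1
[0.6385 0.0666] red n,line,mean,off [2.15000e+02 5.00560e+01 4.84901e+01 1.90000e-03] {0: -1.52, 5: -1.6, 10: -1.53, 15: -1.6, 20: -1.52, 25: -1.55, 30: -1.47, 35: -1.4, 40: -1.34, 45: 1.81, 50: -1.86, 55: -1.43, 60: -0.99, 65: -0.91, 70: -0.79, 75: -0.69, 80: -0.46, 85: -0.35, 90: -0.21}
[0.6403 0.0694] red n,line,mean,off [ 2.20000e+02  5.00435e+01  5.07003e+01 -8.00000e-04] {0: 0.4, 5: 0.4, 10: 0.45, 15: 0.44, 20: 0.45, 25: 0.45, 30: 0.46, 35: 0.46, 40: 0.51, 45: 0.46, 50: -0.87, 60: 0.41, 65: 0.45, 70: 0.4, 75: 0.38, 80: 0.35, 85: 0.29, 90: 0.3}
[0.6395 0.068 ] red n,line,mean,off [2.18000e+02 5.00405e+01 4.96024e+01 5.00000e-04] {0: -0.54, 5: -0.56, 10: -0.51, 15: -0.55, 20: -0.54, 25: -0.51, 30: -0.5, 35: -0.48, 40: -0.39, 45: 1.0, 50: -1.53, 55: -1.17, 60: -0.29, 65: -0.25, 70: 
[... 1026 characters left out ...]
, 15: -1.36, 20: -1.32, 25: -1.33, 30: -1.24, 35: -1.24, 40: -1.19, 50: -1.04, 55: -0.95, 60: -0.85, 65: -0.76, 70: -0.65, 75: -0.6, 80: -0.44, 90: -0.19}
[0.6403 0.0694] red n,line,mean,off [ 8.28000e+02  4.68028e+01  4.76472e+01 -1.00000e-03] {0: 0.57, 5: 0.6, 10: 0.62, 15: 0.65, 20: 0.66, 25: 0.66, 30: 0.71, 35: 0.65, 40: 0.65, 50: 0.65, 55: 0.57, 60: 0.56, 65: 0.68, 70: 0.46, 75: 0.42, 80: 0.43, 85: 0.35, 90: 0.31}
[0.6395 0.068 ] red n,line,mean,off [8.22000e+02 4.68042e+01 4.65020e+01 4.00000e-04] {0: -0.32, 5: -0.35, 10: -0.35, 15: -0.34, 20: -0.3, 25: -0.3, 30: -0.24, 35: -0.29, 40: -0.26, 50: -0.22, 55: -0.19, 60: -0.15, 65: -0.06, 70: -0.1, 75: -0.1, 80: -0.04, 85: -0.04, 90: 0.04}
```

This measurement is consistent: the pointer read 50.1° at the start and 46.8° now. About 34.5 mm of push remains, so I'll do 28 mm and then measure again.

Request:
apply_moves([
  [-1,0,-0.002,0,0],
  [-1,0,-0.003,0,0],
  [-1,0,-0.003,0,0],
  [-1,0,-0.003,0,0],
  [-1,0,-0.003,0,0],
  [-1,0,-0.003,0,0],
  [-1,0,-0.003,0,0],
  [-1,0,-0.003,0,0],
  [-1,0,-0.003,0,0],
  [-1,0,-0.002,0,0],
  [-1,0,0,0,0],
])

```text
t: 6.32
eef_pos: [0.5213, 0.0737, 0.1358]
ee_rot: [-3.141, -0.001, -0.125]
force: [0.2, -0.5, 0.8]
width: 0.0007
```

```bash
python3 look.py 4; python3 rep.py wrist4
```

```text
6.3667 [0.5214 0.0736 0.1358] [-3.141e+00 -1.000e-03 -1.250e-01] [-0.44 -0.81 -0.21] [-0.189  0.073 -0.039] 0.0003126882379585232
[0.6385 0.0666] red n,line,mean,off [8.19000e+02 3.28724e+01 3.11414e+01 2.10000e-03] {0: -1.4, 10: -1.4, 15: -1.41, 20: -1.4, 25: -1.39, 35: -1.45, 40: -1.25, 45: -1.15, 50: -1.06, 55: -1.0, 60: -0.87, 65: -0.8, 70: -0.7, 75: -0.6, 80: -0.42, 90: -0.22}
[0.6403 0.0694] red n,line,mean,off [ 8.32000e+02  3.28702e+01  3.37391e+01 -1.10000e-03] {0: 0.55, 10: 0.64, 15: 0.6, 20: 0.61, 25: 0.61, 30: 1.16, 35: -1.04, 40: 0.57, 45: 0.6, 50: 0.57, 55: 0.55, 60: 0.55, 65: 0.5, 70: 0.46, 75: 0.36, 80: 0.4, 85: 0.34, 90: 0.3}
[0.6395 0.068 ] red n,line,mean,off [8.27000e+02 3.28685e+01 3.24666e+01 5.00000e-04] {0: -0.38, 10: -0.35, 15: -0.39, 20: -0.35, 25: -0.35, 35: -0.65, 40: -0.34, 45: -0.29, 50: -0.25, 55: -0.24, 60: -0.17, 65: -0.16, 70: -0.15, 75: -0.15, 80: -0.05, 85: -0.05, 90: 0.01}
```

View pics/wrist4.png

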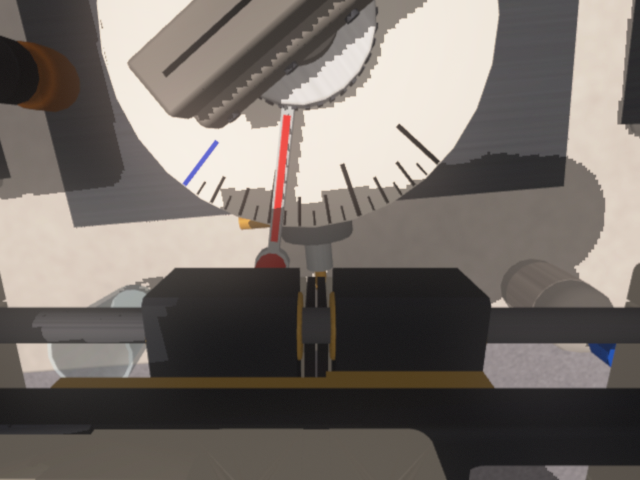

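```bash
cat > rep2.py <<'E'
import sys, ang
from ang import *
for n in sys.argv[1:]:
    f=dict(np.load(n+".npz")); ax=np.array([.6397,.0683]); ang.YAW=math.radians(-2.3)
    for it in range(4):
        m=marks(f,ax); q=np.array([k for k in m if m[k]==m[k]]); d=np.array([m[k]-k for k in q])
        a=np.radians(q+135)+ang.YAW
        # observed angle a+d about ax at r=.094; solve for shift,yaw
        fun=lambda p:np.degrees((-np.sin(a)*p[0]+np.cos(a)*p[1])/.094+p[2])-d
        r=least_squares(fun,[0,0,0],loss="cauchy",f_scale=.05)
        ax=ax+r.x[:2]; ang.YAW+=r.x[2]
    print(n,"axis",ax.round(4),"yaw",round(math.degrees(ang.YAW),2),"med res",np.median(abs(r.fun)).round(3),"red n,line,mean,off",np.round(red_dir(f,ax),4))
E
python3 rep2.py wrist1 wrist2 wrist3 wrist4
```

```text
wrist1 axis [0.6401 0.0687] yaw -2.28 med res 0.012 red n,line,mean,off [ 2.20000e+02  5.00269e+01  5.00940e+01 -1.00000e-04]
wrist2 axis [0.6399 0.0683] yaw -2.3 med res 0.013 red n,line,mean,off [8.37000e+02 5.00758e+01 4.99855e+01 1.00000e-04]
wrist3 axis [0.6399 0.0684] yaw -2.28 med res 0.008 red n,line,mean,off [828.      46.7838  46.8156  -0.    ]
wrist4 axis [0.6399 0.0685] yaw -2.26 med res 0.007 red n,line,mean,off [ 8.30000e+02  3.28358e+01  3.29215e+01 -1.00000e-04]
```

The lever is at 32.88°, with about 5.8 mm left. I'll push 5.5 mm and measure.

Request:
apply_moves([
  [-1,0,-0.0015,0,0],
  [-1,0,-0.0015,0,0],
  [-1,0,-0.0015,0,0],
  [-1,0,-0.001,0,0],
  [-1,0,0,0,0],
  [-1,0,0,0,0],
])

```text
t: 6.87
eef_pos: [0.5217, 0.0788, 0.1358]
ee_rot: [-3.141, -0.0, -0.126]
force: [0.9, -1.1, 0.1]
width: 0.0003
```

```bash
python3 look.py 5; python3 rep2.py wrist5
```

```text
6.9167 [0.5216 0.0788 0.1358] [-3.141 -0.    -0.126] [ 0.44 -1.32 -0.56] [-0.246 -0.113  0.004] 0.0006995661383619107
wrist5 axis [0.6399 0.0686] yaw -2.21 med res 0.007 red n,line,mean,off [ 8.31000e+02  3.03203e+01  3.04528e+01 -2.00000e-04]
```

Request:
apply_moves([
  [-1,0,-0.0008,0,0],
  [-1,0,0,0,0],
  [-1,0,0,0,0],
])

```text
t: 7.17
eef_pos: [0.5216, 0.0793, 0.1357]
ee_rot: [-3.142, -0.0, -0.126]
force: [0.3, -1.6, 1.0]
width: 0.0002
```

```bash
python3 look.py 6; python3 rep2.py wrist6
```

```text
7.2167 [0.5216 0.0793 0.1357] [-3.142 -0.    -0.126] [ 0.95 -2.2   1.08] [-0.617 -0.381 -0.004] 0.0004076830950257844
wrist6 axis [0.6399 0.0685] yaw -2.27 med res 0.01 red n,line,mean,off [ 8.32000e+02  3.01297e+01  3.01748e+01 -1.00000e-04]
```

View pics/wrist6.png

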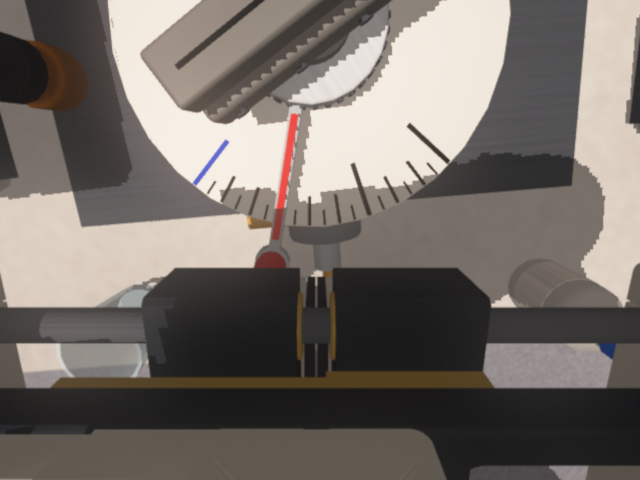

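The lever is at 30.15°. I'll back straight away from the knob, go up, and check.

Request:
apply_moves([
  [-1,0,0.003,0,0],
  [-1,0,0.008,0,0],
  [-1,0,0.012,0,0],
  [-1,0,0.012,0,0],
  [-1,0,0,-0.02,0],
  [-1,0,0,-0.03,0],
  [-1,0,0,-0.03,0],
  [-1,0,0,-0.03,0],
  [-1,0,0,-0.03,0],
  [-1,0,0,-0.02,0],
  [-1,0,0,0,0],
  [-1,0,0,0,0],
])

```text
t: 8.22
eef_pos: [0.5174, 0.0438, 0.2967]
ee_rot: [-3.14, -0.002, -0.127]
force: [0.3, -0.1, -1.1]
width: 0.0006
```

```bash
python3 look.py 7; python3 rep2.py wrist7
python3 - <<'E'
from station import eyes
from h import *
f=eyes.grab_frame("side"); cv2.imwrite("pics/side7.png",f["color"][:,:,::-1])
E
```

```text
8.2667 [0.5167 0.0438 0.2954] [-3.141  0.    -0.127] [-0.23 -0.07 -0.85] [-0.01   0.078 -0.025] 0.0004285999188938184
wrist7 axis [0.6402 0.0686] yaw -2.34 med res 0.026 red n,line,mean,off [2.49000e+02 3.03807e+01 3.02068e+01 2.00000e-04]
```

View pics/wrist7.png

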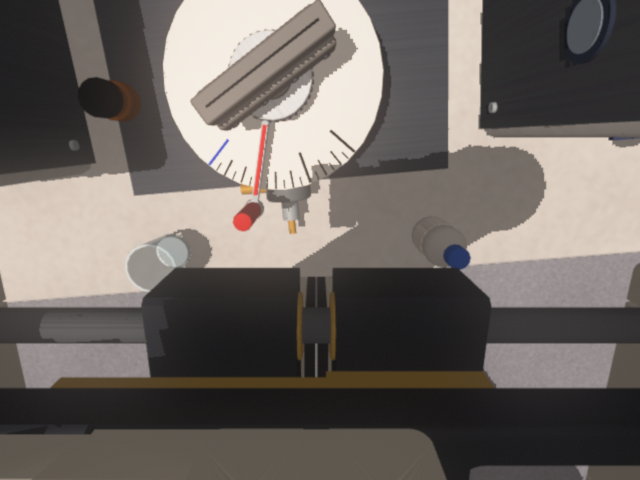

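View pics/side7.png

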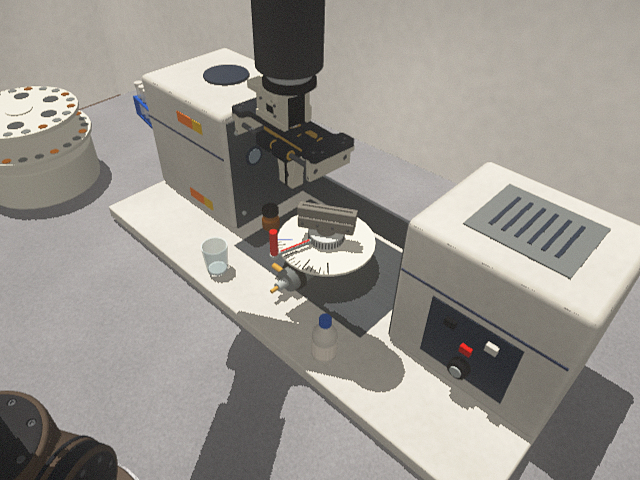

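The pointer covers the 30 mark and reads about 30.2–30.4°. The gripper is clear of everything, and the bottle (325,338), beaker (215,257) and jar (270,217) are where they were. Handing in.

```bash
python3 -c "
from station import job,arm
print(job.job_done()); print(arm.get_state()['t'])"
```

```text
the job is handed in; nothing more can be done
None
the job is handed in; nothing more can be done
```

The lever now stands on the 30-degree mark, and the job was handed in at about 8.3 s of the 54 s allowed. I pushed the knob sideways with the closed fingertips, from about 50° to 30°, without pinching it, and then backed the gripper off and up.

- **Lever angle:** the wrist camera, measured against the scale's own marks, read 30.15° while the fingers were still touching. After the retreat it read 30.2° (pointer's mean position) and 30.4° (line fit), so the true setting is probably 0.2–0.4° high.
- **Forces:** the force readings, taken at the end of each step, stayed below about 3 N during the push.
- **Surroundings:** in the last side and wrist pictures the bottle, beaker and jar stand where they were. The gripper is clear of everything, and its planned path kept it clear of the burner head.

**Disagreements:**
- The side camera's depth map put the fingertips about 25 mm higher than the reported tool position. I chose a height that was safe and reached the knob on either reading.
- The top and wrist cameras placed the burner axis about 2 mm apart, within the stated calibration.
- I did not take a final picture with the top camera.

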